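# Lever open the cassette drop flap

### The arm

A 6-joint arm with a two-finger parallel gripper is mounted at the origin on the work surface. World frame = base frame: x ahead of the robot, y to its left, z up, the work surface at z = 0. Lengths are in m, angles in rad, forces in N, time in s.
With the tool pointing down it reaches from about 0.225 to 0.875 m from the base axis. Payload 3.4 kg.
Tool frame: the origin (TCP) lies at the very end of the fingers, on their centre line; the grasp point (between the pads) lies 19 mm behind it; x points along the fingers, z is the direction in which the jaws open and shut, and the axes are right-handed (so a half turn about x gives the same grasp; the last joint's range is limited). The gripper opens to 85 mm and grips with 20 to 120 N. Pads are 22 mm wide; open, the fingers measure 114 mm over their backs; the gripper's body (76 mm by 85 mm) begins 54 mm behind the grasp point. The pads swing forward as they close: fully open they stand 13 mm farther back than shut.
Start: joints at [1.025, 0.276, 1.505, -0, 1.361, -0.121], TCP at [0.237, 0.524, 0.206] pointing down, gripper open.
Joint ranges: [-2.89, 2.89], [-0.75, 2.08], [0.22, 2.7], [-1.18, 4.32], [0.11, 2.71], [-2.7, 2.7]. Speed limits (rad/s): [2.57, 2.57, 3.14, 3.14, 3.14, 3.14].

### API

Orientations are given as a unit quaternion [w, x, y, z].
In Python, from rig import manip, viewer, finder gives the robot as it stands.
- The arm moves only by the tool move_arm, never from a script. Its argument "rows" is a list of rows, each a list of 3 entries, a list of its own where there are three numbers: the shift along the tool's x, y, z in mm, then the turn about the tool's x in rad, then the finger opening in mm, from 0 to 85.4. A call has 1 to 8 rows; each row is the pose to reach, as a shift and turn from the pose measured when the call began, along the tool's axes at that moment; what a row does not reach only later rows make up. A row lasts 1/12 s, in which the tool goes at most 41.7 mm and 7.16 degrees, less where a joint would pass 70% of its speed; a pose out of reach is approached as far as the arm can. A call with a gripper value outside its range is refused whole. The fingers move at their own pace and stop on an object; "force" is the grip in N (left out, the last holds). Time passes only in rows, so rows that repeat a pose let the fingers close. It gives the time, the measured TCP pose, the force and the opening at its end, in the units of the state.
- manip.get_state(): the state, without advancing time (a new reading comes with each control period).
- viewer.get_image(name): name is "scene" or "top"; returns the picture (480x640x3 uint8, red, green, blue); there is no depth.
- viewer.get_calibration(name): a dict with "mtx" (3x3 intrinsics, pixels), "R" (3x3) and "t" (3): a world point X has camera coordinates R X + t. Camera axes: x right, y down, z forward; pixel columns grow to the right and rows downward; lengths in m; the calibration is good to about 2 mm. A picture is of the moment at which its call begins. get_calibration takes no time and is no camera call.
- manip.sign_off(): hands the job in, once; it reports no verdict.
Trained networks look in the newest picture that a camera, given by its name, has taken for a name from the list of things; names that differ only in an ending like _2 or _b are one class to them, and where a whole thing is asked for, a point or a joint stands for the part that bears it (a point fixed in the world has none). Each returns a list of dicts, best first, with "score" (0 to 1); they miss things now and then, are a little off and sometimes report something else, mostly with a low value. They report only what shows in the picture. A call takes as long as a camera call. They do not tell look-alikes from the thing itself.
- finder.look_for(target, camera): "centre" ([column, row] in pixels, amid what is visible of it).
- finder.trace(target, camera): "mask" (480x640 bool, what is visible of it) and "centre" ([column, row] in pixels, amid what is visible of it).
The state is a dict: "clock": time; "qpos": joint angles; "qd": joint speeds; "effort": joint torques, N m; "position": TCP position; "ee_rot": TCP orientation; "contact_force": force on the tool from outside, world axes, zero at the start; "moment": the same for the moment, N m; "width": finger opening in m.
Only numpy, scipy, OpenCV 4.12 (cv2) and the standard library are available. Lean on these libraries where they do the work, as an engineer would, in place of code of your own. Each camera call takes 0.05 s, during which the arm holds its last target.

### The job

A lidded square dish has been left standing on the steel flap of the cassette drop cabinet: push it sideways with the fingers, without lifting or tipping it, until it stands wholly on the fixed deck to the left of the flap. Then press the long end of the lever all the way down with the fingertips so that the flap is raised by the lever alone, and finish while holding the lever down, the flap standing open. Do not pry up the flap with the fingers, and leave all the other things where they are.

Things in the scene. Friction and masses are not known exactly. Their poses are not given: they have to be found in the camera images.
- station: white cassette drop cabinet fixed to the bench, lever stand in front. Origin on the bench below the lever's pivot; x from lever to flap, y left, z up. In this frame, mm: flap x 8 to 105, y -60 to 60, shut top z 88; right of it a wall (y -72 to -62, top z 87), then bare bench; behind it a ledge (x 109 to 175, top z 87). Lever cheeks at y = +-26, x -12 to 12, up to z 72
- deck (a point): middle of the fixed white deck left of the flap (on its top, 87 mm above the bench). In the station's frame the deck spans x 12 to 175, y 62 to 215 mm, with kerbs 10 mm high and 6 mm thick along its back and left end only; its front edge and its right side, next to the flap, have none
- dish: lidded square dish, white, grey lid, 60 x 60 mm, 66 mm tall plus a grip ridge up to 72 mm, 0.2 to 0.42 kg, loose, on the shut flap at the start. Origin at the centre of its underside, z up, x and y square to its sides, within 0.15 rad of the station's. Slides when pushed low on its side
- lever (a joint): aluminium lever on a pivot along the station's y: 60 mm short arm under the flap; long arm towards the robot, ending in a black rubber press pad 60 mm long, 64 mm wide. Rad: 0 at rest (long end up), grows as the long end goes down, stop at 0.6 (pad then about 35 mm above the bench). About 3 to 9 N down on the pad moves it; let go, the flap's weight returns it to 0
- lever_pivot (a point): on the lever's pivot axis, middle of the lever, 62 mm above the bench
- lever_pad (a point): middle of the press pad's top face, moves with it; at rest 125 mm above the bench, 139 mm from the pivot axis towards the robot and 63 mm above it. The face slopes 0.3 rad up towards the robot at rest, 0.3 rad down towards the robot when fully pressed
- flap (a joint): heavy plain steel flap (97 x 120 x 16 mm, 1.1 to 1.75 kg) hinged along its far edge. Rad: 0 shut and flush with the deck (1 mm proud), grows as its near edge rises; about 0.56 with the lever fully down
- flap_lip (a point): middle of the flap's near (robot side) upper edge, 88 mm above the bench when shut, about 135 mm when fully raised
- ledge_pot: small white pot with cap, 34 mm diameter, 55 mm tall, on the ledge behind the flap; a bystander, loose. Origin at the centre of its underside
- beaker: white open beaker, 60 mm wide, 75 mm tall, on the bench right of the lever; a bystander, loose. Origin at the centre of its underside
- cassette_box: cardboard box 75 x 55 x 38 mm, on the bench left of the lever; a bystander, loose. Origin at the centre of its underside
- reagent: amber bottle, 62 mm diameter, 125 mm tall, on the bench right of the cabinet; a bystander, loose. Origin at the centre of its underside
- slide_box: flat grey slide box 100 x 85 x 34 mm, on the bench left of the cabinet; a bystander, loose. Origin at the centre of its underside
- brush: hand brush lying on the bench, right of the lever; a bystander, loose. Origin at the centre of its underside (near the middle of its length)
- jar: glass jar with a steel cap, 56 mm diameter, 60 mm tall, on the bench left of the lever; a bystander, loose. Origin at the centre of its underside
Mind the look-alikes: they are no part of the job. What is shaped like the dish but orange or purple is not meant.

How it is judged:
By the outcome, as a careful person would: the job done as asked, in the order asked, and still so for the second after the job is handed in, while the arm keeps its last pose, push and grip.
It also fails if it takes over 48 s, if anything falls off the work surface, if the arm or the gripper's body presses on something with over 40 N, if the wrist force passes 120 N, or if a joint passes its speed limit or range.

## Working session

There is one attempt and no reset: what is moved stays moved. The work goes in short steps, Python scripts to look and compute and a tool call to move; the robot and the scene stay as the last step left them, time stands still between calls to the robot, and variables do not carry over. Pictures are saved under pics/ and viewed, and the job is handed in when it is done.

Besides the shell and the picture viewer there is one more tool, called after "Call:" in YAML: its name, and indented under it one key for each argument. move_arm: Moves the arm, as the interface text tells. Its arguments: {"type":"object","properties":{"rows":{"type":"array"},"force":{"type":"number"}},"required":["rows"]}

```bash
mkdir -p pics; ls
python3 - <<'E'
from rig import manip, viewer, finder
import cv2
print(manip.get_state())
for n in ("scene","top"):
    im=viewer.get_image(n); cv2.imwrite(f"pics/{n}0.png",im[:,:,::-1])
    c=viewer.get_calibration(n); print(n,c)
E
```

```text
pics
{'clock': 0.0, 'qpos': array([ 1.02496505e+00,  2.76594137e-01,  1.50615049e+00,  2.98989663e-05,
        1.36065621e+00, -1.20998024e-01]), 'qd': array([-0.00057989, -0.00035422,  0.00032027, -0.00169228,  0.00165905,
       -0.00096193]), 'effort': array([ 5.64604397e-04, -4.16771686e+01, -2.45799476e+01, -2.40059071e-04,
        1.10100769e-02, -2.98179444e-06]), 'position': array([0.23669414, 0.52340186, 0.2046333 ]), 'ee_rot': array([ 0.59359491, -0.38361863,  0.59475412,  0.3830788 ]), 'contact_force': array([-0.40071971, -0.50990464,  0.37956331]), 'moment': array([ 0.01954851, -0.00673063,  0.02469457]), 'width': 0.08535288711794661}
scene {'mtx': array([[436.84271046,   0.        , 319.10001852],
       [  0.        , 436.84271046, 239.98028074],
       [  0.        ,   0.        ,   1.        ]]), 'R': array([[-0.84486858,  0.53491923, -0.0076481 ],
       [ 0.3668986 ,  0.56896867, -0.73597559],
       [-0.38933597, -0.62460873, -0.67696487]]), 't': array([ 0.51785978, -0.11790328,  1.18519108])}
top {'mtx': array([[591.57839245,   0.        , 324.08573882],
       [  0.        , 591.57839245, 236.37089129],
       [  0.        ,   0.        ,   1.        ]]), 'R': array([[-0.02780489, -0.99958469,  0.00757157],
       [-0.98112267,  0.02583963, -0.19165235],
       [ 0.19137711, -0.01275751, -0.98143367]]), 't': array([-0.01973101,  0.60440625,  1.05883198])}
```

View pics/scene0.png

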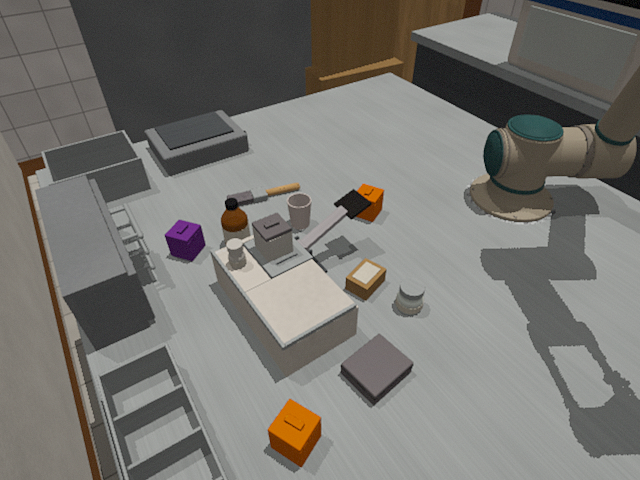

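View pics/top0.png

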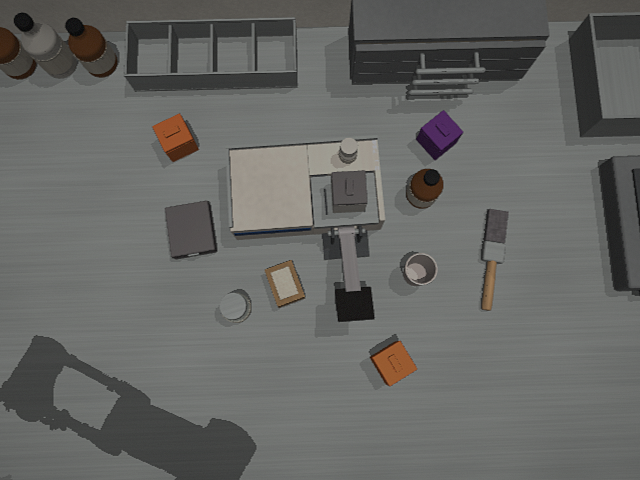

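The dish that is meant is the white/grey-lidded one on the flap: top (348,190), scene (272,237). The look-alikes are orange at top (176,137) and (393,362), and purple at (440,134). I'll check this in close crops.

```bash
cat > h.py <<'E'
from rig import manip, viewer, finder
import numpy as np, cv2
def cal(n): 
    c=viewer.get_calibration(n); return c['mtx'],c['R'],c['t']
def unproj(n,uv,z):
    K,R,t=cal(n); d=R.T@np.linalg.solve(K,np.array([uv[0],uv[1],1.])); o=-R.T@t
    return o+d*(z-o[2])/d[2]
def proj(n,X):
    K,R,t=cal(n); X=np.atleast_2d(X); p=(K@(R@X.T+t[:,None])).T; return p[:,:2]/p[:,2:]
def shot(n,f,box=None,s=1):
    im=viewer.get_image(n)[:,:,::-1].copy()
    if box: im=im[box[1]:box[3],box[0]:box[2]]
    im=cv2.resize(im,None,fx=s,fy=s,interpolation=cv2.INTER_CUBIC); cv2.imwrite(f,im)
E
python3 - <<'E'
from h import *
im=cv2.imread('pics/top0.png')[130:330,220:400]; cv2.imwrite('pics/c1.png',cv2.resize(im,None,fx=3,fy=3,interpolation=cv2.INTER_CUBIC))
im=cv2.imread('pics/scene0.png')[175:385,200:400]; cv2.imwrite('pics/c2.png',cv2.resize(im,None,fx=2.8,fy=2.8,interpolation=cv2.INTER_CUBIC))
for n in('top','scene'):
  for k in('dish','lever_pad','flap','ledge_pot'):
    print(n,k,[(np.round(r['centre']),round(r['score'],2)) for r in finder.look_for(k,n)])
E
```

```text
top dish [(array([439., 135.]), 0.98), (array([345., 193.]), 0.89), (array([394., 363.]), 0.86)]
top lever_pad [(array([350., 291.]), 0.56)]
top flap [(array([329., 209.]), 0.85), (array([495., 246.]), 0.21)]
top ledge_pot [(array([351., 150.]), 0.72)]
scene dish [(array([274., 235.]), 0.95), (array([295., 430.]), 0.87), (array([180., 241.]), 0.72), (array([372., 200.]), 0.6), (array([338., 214.]), 0.22)]
scene lever_pad [(array([338., 213.]), 0.84)]
scene flap [(array([281., 259.]), 0.56)]
scene ledge_pot [(array([235., 254.]), 0.59), (array([339., 212.]), 0.25)]
```

View pics/c1.png

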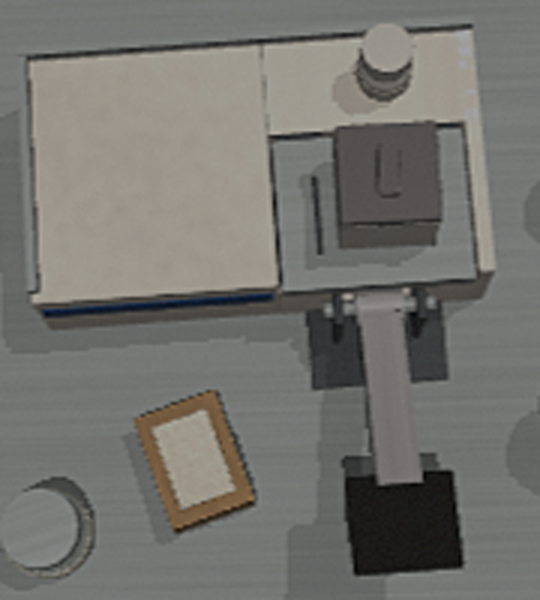

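View pics/c2.png

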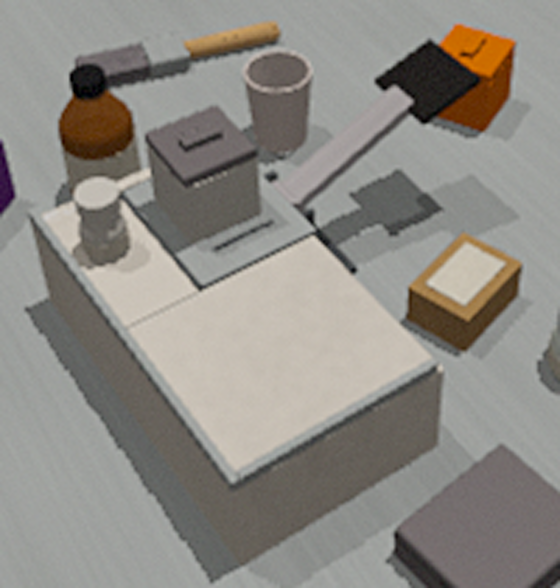

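```bash
cat > fit.py <<'E'
from h import *
from scipy.optimize import least_squares
def c1(a):return np.array(a)/3+[220,130]
def c2(a):return np.array(a)/2.8+[200,175]
obs=[('top',c1((278,288)),(12,62,87)),('top',c1((40,303)),(12,215,87)),('top',c1((272,138)),(105,60,88)),('top',c1((478,280)),(8,-60,88)),('top',c1((465,124)),(105,-60,88)),
('scene',c2((315,237)),(12,62,87)),('scene',c2((200,287)),(105,60,88)),('scene',c2((33,215)),(175,-72,87))]
def tf(p,X):
    c,s=np.cos(p[2]),np.sin(p[2]); X=np.array(X)/1000
    return np.array([p[0]+c*X[0]-s*X[1],p[1]+s*X[0]+c*X[1],X[2]])
f=lambda p:np.concatenate([proj(n,tf(p,X))[0]-uv for n,uv,X in obs])
r=least_squares(f,[0.5,0,0],loss='soft_l1'); P=r.x
if __name__=='__main__':
    print(P); print(np.round(f(P).reshape(-1,2),1))
    obs2=[('top',c1(a),b) for a,b in [((333,127),(30,30,66)),((438,122),(30,-30,66)),((441,220),(-30,-30,66)),((338,225),(-30,30,66))]]
    obs2+=[('scene',c2(a),b) for a,b in [((146,138),(30,-30,66)),((178,182),(30,30,66)),((258,146),(-30,30,66)),((190,242),(30,30,0)),]]
    def g(q):
        return np.concatenate([proj(n,tf(q,np.array(X)+[0,0,88]))[0]-uv for n,uv,X in obs2])
    q=least_squares(g,[P[0]+.06,P[1],P[2]],loss='soft_l1').x
    print(q,np.round(g(q).reshape(-1,2),1))
    c,s=np.cos(P[2]),np.sin(P[2]); d=q[:2]-P[:2]
    print('dish in station',c*d[0]+s*d[1],-s*d[0]+c*d[1],q[2]-P[2])
    a=cv2.imread('pics/top0.png');b=cv2.imread('pics/scene0.png')
    L=[[(8,60,88),(105,60,88),(105,-60,88),(8,-60,88)],[(12,62,87),(175,62,87),(175,215,87),(12,215,87)],[(-109,32,125-0),(-168,32,143-9)]]
    for n,im in(('top',a),('scene',b)):
        for l in L[:2]:
            pts=np.int32(np.round(np.array([proj(n,tf(P,X))[0] for X in l])*8))
            cv2.polylines(im,[pts],True,(0,0,255),1,cv2.LINE_AA,3)
        for z in(0,66):
            pts=np.int32(np.round(np.array([proj(n,tf(q,(x,y,z+88)))[0] for x,y in((30,30),(30,-30),(-30,-30),(-30,30))])*8))
            cv2.polylines(im,[pts],True,(0,200,0),1,cv2.LINE_AA,3)
        uv=proj(n,tf(P,(-139,0,125)))[0]; cv2.circle(im,(int(uv[0]),int(uv[1])),2,(255,255,0),-1)
    o=np.hstack([cv2.resize(a[130:330,220:400],None,fx=2.2,fy=2.2),cv2.resize(b[175:375,200:380],None,fx=2.2,fy=2.2)])
    cv2.imwrite('pics/ov.png',o)
    print('pad',tf(P,(-139,0,125)))
E
python3 fit.py
```

```text
[ 0.61006972 -0.07838413  0.04089458]
[[ 0.4 -0.7]
 [-3.2 -0.3]
 [ 0.2  0.7]
 [-0.2 -0.4]
 [-0.4  1.3]
 [-0.6 -1.9]
 [ 0.6 -1.5]
 [-0.8  0.5]]
[ 0.67144016 -0.08125933  0.00298399] [[ 0.5 -1. ]
 [-0.5 -0.2]
 [ 0.   0.1]
 [-0.  -0.6]
 [-0.5 -2.8]
 [ 1.8 -1.6]
 [ 0.3  0.1]
 [ 0.5  1. ]]
dish in station 0.061201581029900864 -0.005381810867467746 -0.03791058533003339
pad [ 0.47118594 -0.0840669   0.125     ]
```

View pics/ov.png

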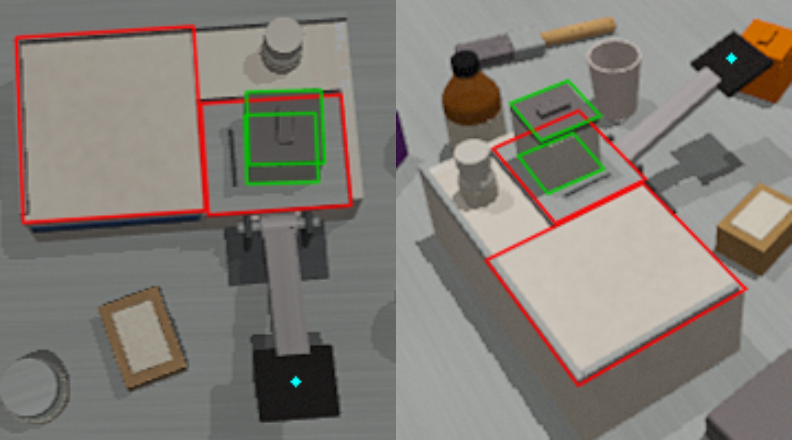

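```bash
cat >> h.py <<'E'
from scipy.spatial.transform import Rotation as Rn
def tool():
    s=manip.get_state(); q=s['ee_rot']; return s,Rn.from_quat([q[1],q[2],q[3],q[0]]).as_matrix()
def shift(target):
    s,R=tool(); return np.round(R.T@(np.array(target)-s['position'])*1000,1)
E
python3 - <<'E'
from h import *
from fit import tf,P
s,R=tool(); print(np.round(R,3))
jx=R[:,2]; want=np.array([np.cos(P[2]),np.sin(P[2]),0])
# turn about tool x: new z = R@Rx(a)@ez ; 
for w in(want,-want):
    v=R.T@w; print('turn',np.arctan2(-v[1],v[2]))
for X in [(61,-62,206),(61,-62,98),(61,112,98),(-139,0,160)]:
    print(X,tf(P,X),shift(tf(P,X)))
for k in('reagent','beaker','ledge_pot'):
    for r in finder.look_for(k,'top'): 
        print(k,r['centre'],round(r['score'],2),unproj('top',r['centre'],.06))
E
```

```text
[[ 0.    -0.911  0.412]
 [ 0.     0.412  0.911]
 [-1.    -0.     0.   ]]
turn 1.1050847039583105
turn -2.036507949631483
(61, -62, 206) [ 0.67355348 -0.13783842  0.206     ] [-5.000e-01 -6.705e+02 -4.230e+02]
(61, -62, 98) [ 0.67355348 -0.13783842  0.098     ] [ 107.5 -670.5 -423. ]
(61, 112, 98) [0.66643981 0.0360161  0.098     ] [ 107.5 -592.4 -267.5]
(-139, 0, 160) [ 0.47118594 -0.0840669   0.16      ] [  45.5 -463.9 -457.4]
reagent [422.7, 190.6] 0.88 [ 0.68778464 -0.22760859  0.06      ]
beaker [493.2, 245.0] 0.63 [ 0.57840459 -0.35429645  0.06      ]
beaker [419.4, 272.8] 0.56 [ 0.52944257 -0.21195641  0.06      ]
ledge_pot [350.9, 149.7] 0.72 [ 0.77346768 -0.09290883  0.06      ]
```

Call:
move_arm:
  rows:
    - [[-2,-33,-21],0.11,20]
    - [[-4,-66,-42],0.22,20]
    - [[-6,-100,-63],0.33,20]
    - [[-8,-134,-84],0.44,20]
    - [[-10,-168,-105],0.55,20]
    - [[-10,-201,-126],0.66,20]
    - [[-10,-234,-148],0.77,20]
    - [[-10,-268,-169],0.88,20]

```text
clock: 1.32
position: [0.4121, 0.2578, 0.2159]
ee_rot: [0.701, -0.092, 0.701, 0.092]
contact_force: [1.0, 0.4, -0.1]
width: 0.0199
```

```bash
cat > st.py <<'E'
from h import *
from fit import tf,P
import sys
s,R=tool(); want=np.array([np.cos(P[2]),np.sin(P[2]),0]); v=R.T@want
c=np.array(s['position'])-tf(P,(0,0,0)); a=-P[2]; 
print('t',round(s['clock'],2),'pos',np.round(s['position'],4),'stn',np.round([np.cos(a)*c[0]-np.sin(a)*c[1],np.sin(a)*c[0]+np.cos(a)*c[1],c[2]],4),'turn',round(np.arctan2(-v[1],v[2]),4),'F',np.round(s['contact_force'],1),'w',round(s['width'],4))
for x in sys.argv[1:]:
    X=eval(x); print(X,shift(tf(P,X)))
E
python3 st.py '(61,-62,206)'
```

```text
t 1.32 pos [0.4121 0.2578 0.2159] stn [-0.1841  0.344   0.2159] turn 0.2199 F [ 1.   0.4 -0.1] w 0.0199
(61, -62, 206) [   9.9 -449.7  150.6]
```

Call:
move_arm:
  rows:
    - [[0,-36,12],0.11,20]
    - [[0,-72,24],0.22,20]
    - [[0,-109,36],0.22,20]
    - [[0,-146,49],0.22,20]
    - [[0,-183,61],0.22,20]
    - [[0,-220,74],0.22,20]
    - [[0,-257,86],0.22,20]
    - [[0,-294,98],0.22,20]

```text
clock: 1.98
position: [0.5834, -0.0028, 0.216]
ee_rot: [0.707, -0.014, 0.707, 0.015]
contact_force: [0.0, -0.4, 0.2]
width: 0.0198
```

```bash
python3 st.py '(61,-62,206)'
```

```text
t 1.98 pos [ 0.5834 -0.0028  0.216 ] stn [-0.0236  0.0766  0.216 ] turn -0.0004 F [ 0.  -0.4  0.2] w 0.0198
(61, -62, 206) [  10.  -138.5   84.6]
```

Call:
move_arm:
  rows:
    - [[0,-34,21],0,20]
    - [[0,-69,42],0,20]
    - [[0,-104,63],0,20]
    - [[0,-139,85],0,20]
    - [[0,-139,85],0,20]

```text
clock: 2.4
position: [0.6779, -0.1461, 0.2142]
ee_rot: [0.708, -0.014, 0.706, 0.011]
contact_force: [1.1, 0.8, 0.2]
width: 0.0197
```

```bash
python3 st.py '(61,-63,98)'
python3 - <<'E'
from h import *
shot('scene','pics/s1.png',(180,120,400,340),2.5)
shot('top','pics/t1.png',(220,100,480,330),2.5)
E
```

```text
t 2.4 pos [ 0.6779 -0.1461  0.2142] stn [ 0.065  -0.0704  0.2142] turn -0.0058 F [1.1 0.8 0.2] w 0.0197
(61, -63, 98) [116.1   7.9  -4.4]
```

View pics/s1.png

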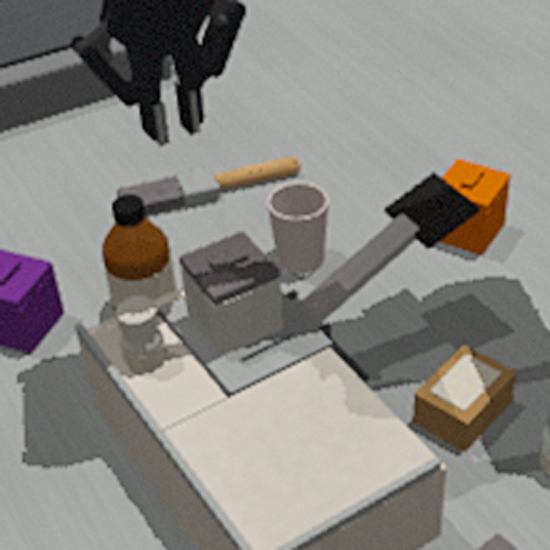

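View pics/t1.png

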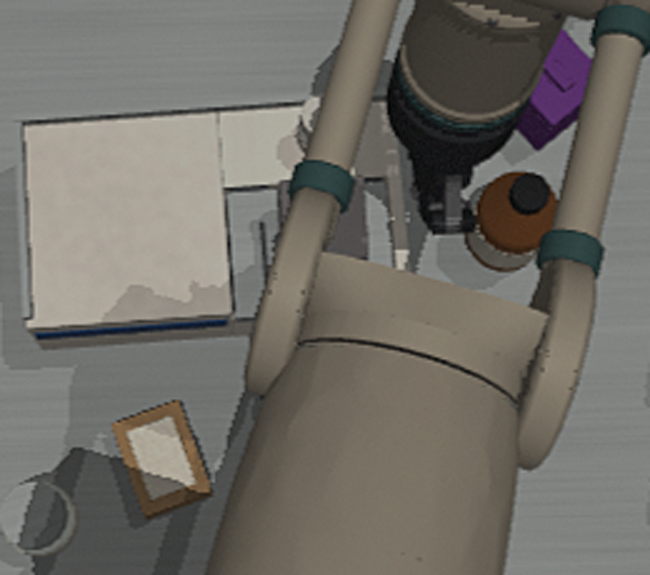

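Call:
move_arm:
  rows:
    - [[25,4,-4],-0.005,20]
    - [[50,6,-4],-0.005,20]
    - [[75,6,-4],-0.005,20]
    - [[100,6,-4],-0.005,20]
    - [[115,6,-4],-0.005,20]
    - [[115,6,-4],-0.005,20]

```text
clock: 3.0
position: [0.6663, -0.1312, 0.096]
ee_rot: [0.704, -0.014, 0.71, 0.017]
contact_force: [-1.1, 0.3, -0.0]
width: 0.0199
```

```bash
python3 st.py '(61,-46,98)' '(61,112,98)'
python3 - <<'E'
from h import *
shot('scene','pics/s2.png',(180,120,400,340),2.5)
E
```

```text
t 3.0 pos [ 0.6663 -0.1312  0.096 ] stn [ 0.054 -0.055  0.096] turn 0.0036 F [-1.1  0.3 -0. ] w 0.0199
(61, -46, 98) [-2.  9.  7.]
(61, 112, 98) [ -1.2 167.    7.6]
```

View pics/s2.png

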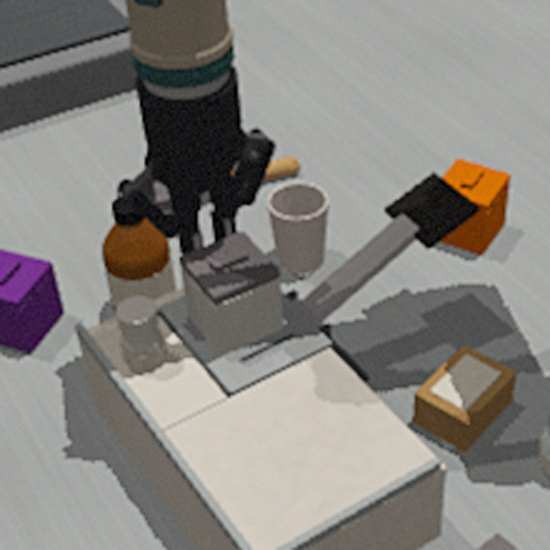

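Call:
move_arm:
  rows:
    - [[-2,0,7],0,20]
    - [[-2,0,7],0,20]
    - [[-2,4,7],0,20]

```text
clock: 3.3
position: [0.6764, -0.128, 0.1024]
ee_rot: [0.707, -0.015, 0.707, 0.016]
contact_force: [-0.1, -0.7, -0.1]
width: 0.02
```

```bash
python3 st.py '(61,-46,98)' '(61,112,98)'; python3 -c "
from h import *
print(np.round(tool()[1],3))"
```

```text
t 3.3 pos [ 0.6764 -0.128   0.1024] stn [ 0.0642 -0.0522  0.1024] turn 0.0035 F [-0.1 -0.7 -0.1] w 0.02
(61, -46, 98) [ 4.4  6.2 -3.2]
(61, 112, 98) [  4.7 164.2  -2.6]
[[-0.001 -0.044  0.999]
 [ 0.002  0.999  0.044]
 [-1.     0.002 -0.001]]
```

Call:
move_arm:
  rows:
    - [[3,3,-2],0,20]
    - [[3,7,-3],0,20]
    - [[3,11,-3],0,20]
    - [[3,15,-3],0,20]
    - [[3,19,-3],0,20]
    - [[3,23,-3],0,20]
    - [[3,27,-3],0,20]
    - [[3,31,-3],0,20]

```text
clock: 3.97
position: [0.6725, -0.0979, 0.1003]
ee_rot: [0.707, -0.016, 0.707, 0.016]
contact_force: [0.9, -4.4, 4.4]
width: 0.0199
```

```bash
python3 st.py '(61,112,98)'
python3 - <<'E'
from h import *
shot('scene','pics/s3.png',(180,120,400,340),2.5)
E
```

```text
t 3.97 pos [ 0.6725 -0.0979  0.1003] stn [ 0.0616 -0.0221  0.1003] turn 0.0035 F [ 0.9 -4.4  4.4] w 0.0199
(61, 112, 98) [ 2.200e+00  1.341e+02 -1.000e-01]
```

View pics/s3.png

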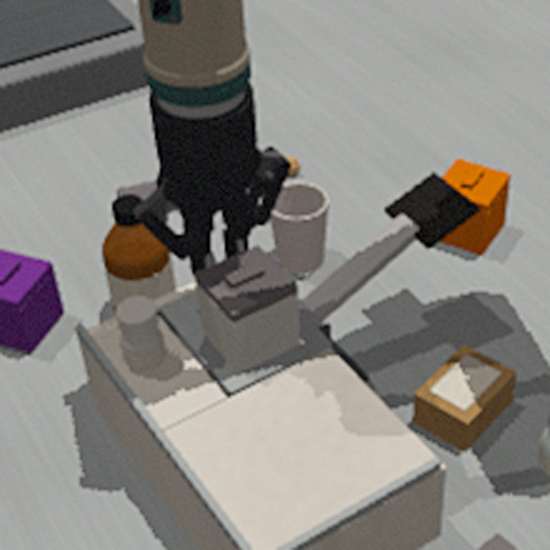

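Call:
move_arm:
  rows:
    - [[0,4,0],0,20]
    - [[0,8,0],0,20]
    - [[0,12,0],0,20]
    - [[0,16,0],0,20]

```text
clock: 4.35
position: [0.6716, -0.0804, 0.1001]
ee_rot: [0.707, -0.016, 0.707, 0.016]
contact_force: [0.4, -3.7, 2.6]
width: 0.0201
```

```bash
python3 st.py '(61,112,98)'
python3 - <<'E'
from h import *
print(manip.get_state()['moment'])
shot('scene','pics/s4.png',(230,180,370,300),5)
E
```

```text
t 4.35 pos [ 0.6716 -0.0804  0.1001] stn [ 0.0614 -0.0045  0.1001] turn 0.0039 F [ 0.4 -3.7  2.6] w 0.0201
(61, 112, 98) [2.200e+00 1.165e+02 1.000e-01]
[-0.63190757 -0.06611926  0.07708589]
```

View pics/s4.png

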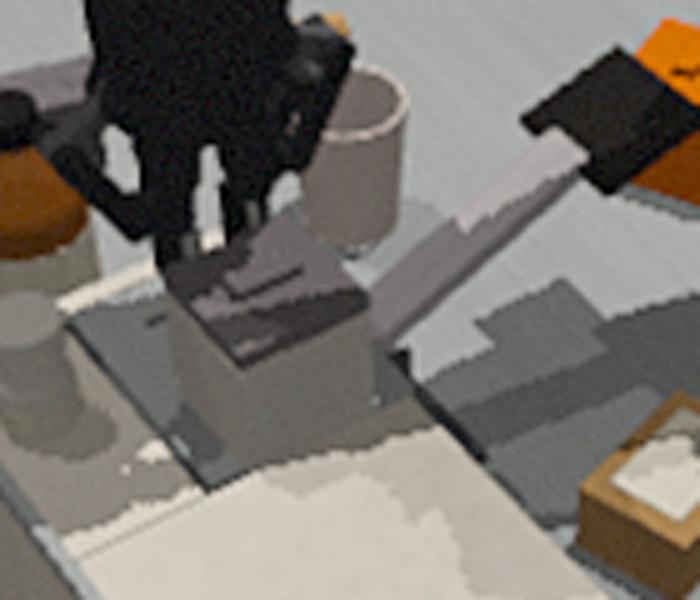

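```bash
cat > ov.py <<'E'
from h import *
from fit import tf,P
import sys
x0,y0,f=float(sys.argv[1]),float(sys.argv[2]),sys.argv[3]
yaw=float(sys.argv[4]) if len(sys.argv)>4 else 0
out=[]
for n,b in(('scene',(220,170,380,330)),('top',(250,130,400,280))):
    im=viewer.get_image(n)[:,:,::-1].copy()[b[1]:b[3],b[0]:b[2]]
    im=cv2.resize(im,(400,400),interpolation=cv2.INTER_CUBIC); s=400/(b[2]-b[0])
    im0=im.copy()
    q=[]
    for z in(0,66):
        c,s_=np.cos(yaw),np.sin(yaw)
        pts=np.array([proj(n,tf(P,(x0+c*x-s_*y,y0+s_*x+c*y,z+87.5)))[0] for x,y in((30,30),(30,-30),(-30,-30),(-30,30))])
        pts=(pts-[b[0],b[1]]+.5)*s; q.append(pts)
        cv2.polylines(im,[np.int32(pts*8)],True,(0,255,0),1,cv2.LINE_AA,3)
    for a,c in zip(*q): cv2.line(im,np.int32(a*8),np.int32(c*8),(0,255,0),1,cv2.LINE_AA,3)
    out.append(im)
cv2.imwrite(f,np.hstack(out))
E
python3 ov.py 61 37 pics/o5.png
```

```text
(no output)
```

View pics/o5.png

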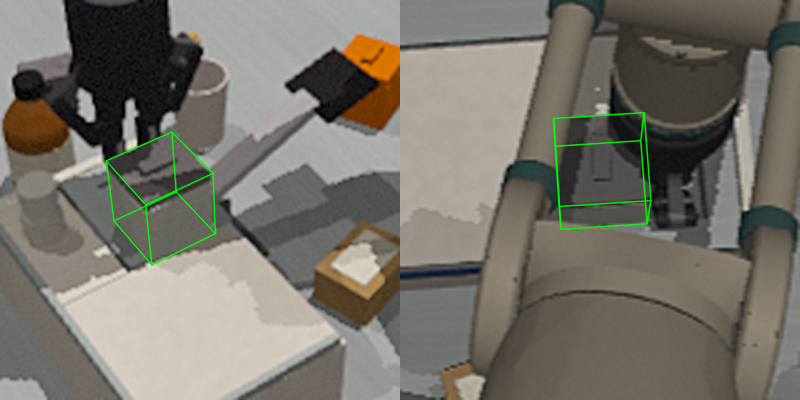

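Call:
move_arm:
  rows:
    - [[0,4,0],0,20]
    - [[0,8,0],0,20]
    - [[0,12,0],0,20]
    - [[0,16,0],0,20]
    - [[0,20,0],0,20]
    - [[0,24,0],0,20]
    - [[0,28,0],0,20]
    - [[0,32,0],0,20]

```text
clock: 5.17
position: [0.6694, -0.0464, 0.0994]
ee_rot: [0.706, -0.015, 0.708, 0.017]
contact_force: [1.0, -1.9, -0.3]
width: 0.02
```

```bash
python3 st.py '(61,72,98)'; python3 ov.py 61 68 pics/o6.png
```

```text
t 5.17 pos [ 0.6694 -0.0464  0.0994] stn [0.0606 0.0295 0.0994] turn 0.0043 F [ 1.  -1.9 -0.3] w 0.02
(61, 72, 98) [ 1.5 42.5  0.6]
```

View pics/o6.png

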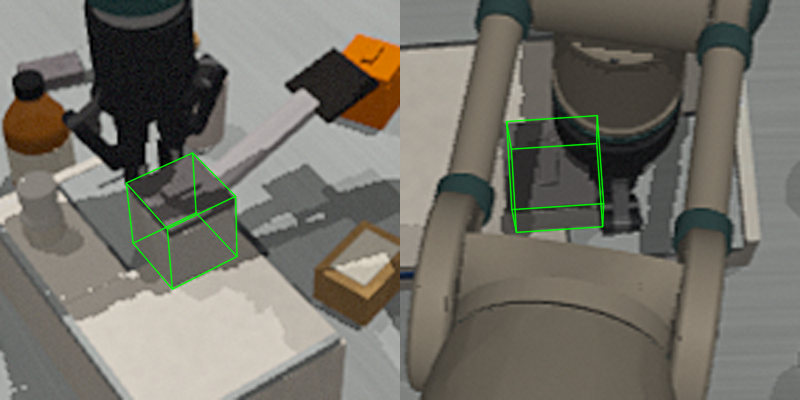

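Call:
move_arm:
  rows:
    - [[0,4,0],0,20]
    - [[0,8,0],0,20]
    - [[0,12,0],0,20]
    - [[0,16,0],0,20]
    - [[0,20,0],0,20]
    - [[0,24,0],0,20]
    - [[0,28,0],0,20]
    - [[0,32,0],0,20]

```text
clock: 5.93
position: [0.6679, -0.0135, 0.0996]
ee_rot: [0.706, -0.015, 0.708, 0.018]
contact_force: [-0.5, -2.3, 0.7]
width: 0.0202
```

```bash
python3 st.py '(61,72,98)'; python3 ov.py 61 101 pics/o7.png
```

```text
t 5.93 pos [ 0.6679 -0.0135  0.0996] stn [0.0604 0.0625 0.0996] turn 0.0049 F [-0.5 -2.3  0.7] w 0.0202
(61, 72, 98) [1.6 9.5 0.6]
```

View pics/o7.png

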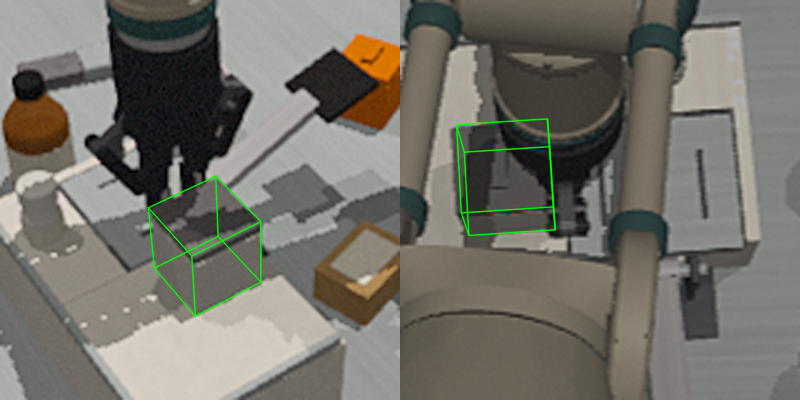

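Call:
move_arm:
  rows:
    - [[0,4,0],0,20]
    - [[0,8,0],0,20]
    - [[0,12,0],0,20]
    - [[0,15,0],0,20]
    - [[0,15,0],0,20]

```text
clock: 6.45
position: [0.667, 0.0031, 0.0996]
ee_rot: [0.706, -0.014, 0.708, 0.019]
contact_force: [-0.8, 0.5, -0.7]
width: 0.0199
```

Call:
move_arm:
  rows:
    - [[0,-6,0],0,20]
    - [[0,-20,0],0,20]
    - [[0,-40,0],0,20]
    - [[-30,-50,0],0,20]
    - [[-60,-50,0],0,20]
    - [[-95,-50,0],0,20]
    - [[-95,-50,0],0,20]

```text
clock: 7.03
position: [0.6737, -0.0495, 0.2022]
ee_rot: [0.711, -0.015, 0.703, 0.017]
contact_force: [0.9, 0.3, 1.2]
width: 0.0201
```

```bash
python3 st.py '(-145,0,190)'; python3 ov.py 61 115 pics/o8.png
```

```text
t 7.03 pos [ 0.6737 -0.0495  0.2022] stn [0.0648 0.0262 0.2022] turn 0.0046 F [0.9 0.3 1.2] w 0.0201
(-145, 0, 190) [   9.7  -25.3 -210. ]
```

View pics/o8.png

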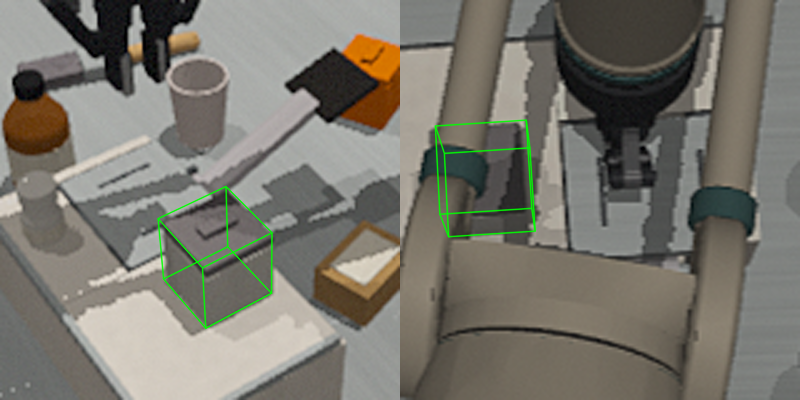

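Call:
move_arm:
  rows:
    - [[0,-5,-35],0,0]
    - [[0,-9,-70],0,0]
    - [[0,-14,-105],0,0]
    - [[0,-18,-140],0,0]
    - [[0,-22,-175],0,0]
    - [[5,-25,-207],0,0]
    - [[5,-25,-207],0,0]
    - [[5,-25,-207],0,0]

```text
clock: 7.8
position: [0.4623, -0.0829, 0.1895]
ee_rot: [0.707, -0.013, 0.707, 0.018]
contact_force: [0.2, -0.7, 0.2]
width: 0.0001
```

```bash
python3 st.py '(-140,0,150)'
python3 - <<'E'
from h import *
from fit import tf,P
print(proj('top',tf(P,(-139,0,125))),unproj('top',(393,362),.066)-tf(P,(0,0,0)))
shot('scene','pics/s9.png',(220,100,440,300),3)
E
```

```text
t 7.8 pos [ 0.4623 -0.0829  0.1895] stn [-0.1478  0.0015  0.1895] turn 0.0034 F [ 0.2 -0.7  0.2] w 0.0001
(-140, 0, 150) [39.5 -1.8  7.8]
[[354.11157937 303.15597504]] [-0.24181777 -0.07538845  0.066     ]
```

View pics/s9.png

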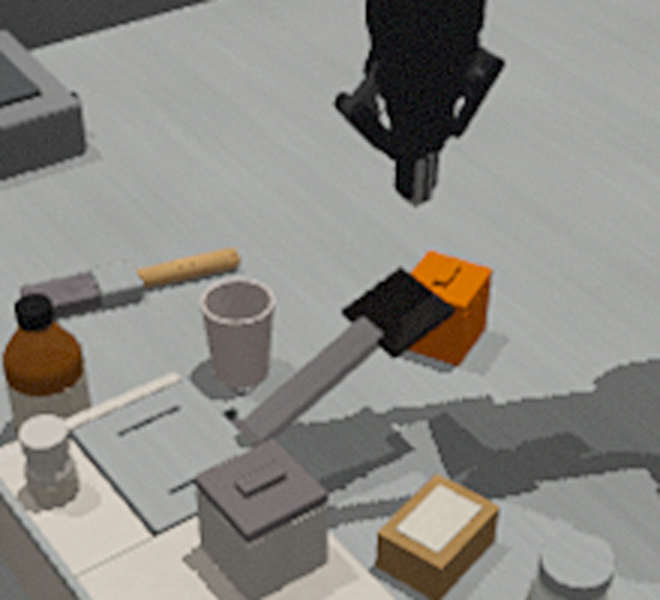

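Call:
move_arm:
  rows:
    - [[20,-1,7],0,0]
    - [[40,-2,7],0,0]
    - [[52,-2,7],0,0]
    - [[52,-2,7],0,0]

```text
clock: 8.18
position: [0.4709, -0.084, 0.135]
ee_rot: [0.706, -0.013, 0.708, 0.019]
contact_force: [-1.4, -0.2, -0.6]
width: 0.0001
```

```bash
python3 st.py '(-142,0,120)' '(-150,0,40)'
```

```text
t 8.18 pos [ 0.4709 -0.084   0.135 ] stn [-1.393e-01  1.000e-04  1.350e-01] turn 0.0042 F [-1.4 -0.2 -0.6] w 0.0001
(-142, 0, 120) [15.  -0.2 -2.7]
(-150, 0, 40) [ 95.   -0.8 -10.4]
```

Call:
move_arm:
  rows:
    - [[5,0,0],0,0]
    - [[10,0,-2],0,0]
    - [[15,0,-4],0,0]
    - [[20,0,-6],0,0]
    - [[25,0,-7],0,0]
    - [[30,0,-9],0,0]
    - [[35,0,-10],0,0]

```text
clock: 8.77
position: [0.4604, -0.0843, 0.1001]
ee_rot: [0.706, -0.013, 0.708, 0.019]
contact_force: [-0.9, 0.4, 6.8]
width: 0.0002
```

```bash
python3 st.py '(-152,0,70)' '(-150,0,40)';python3 - <<'E'
from h import *
shot('scene','pics/s10.png',(220,100,440,300),3)
E
```

```text
t 8.77 pos [ 0.4604 -0.0843  0.1001] stn [-0.1498  0.0003  0.1001] turn 0.0044 F [-0.9  0.4  6.8] w 0.0002
(-152, 0, 70) [30.1 -0.5 -2.1]
(-150, 0, 40) [60.1 -0.7 -0. ]
```

View pics/s10.png

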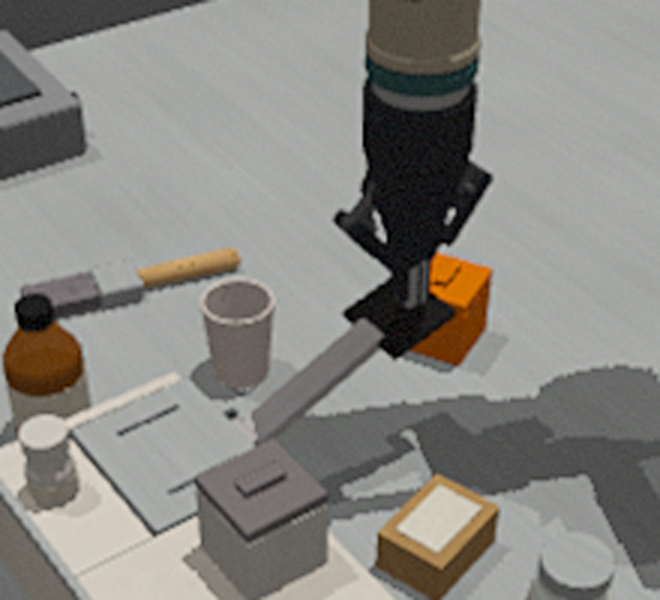

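Call:
move_arm:
  rows:
    - [[6,0,-1],0,0]
    - [[12,0,-2],0,0]
    - [[18,0,-2],0,0]
    - [[24,0,-2],0,0]
    - [[30,0,-2],0,0]
    - [[36,0,-2],0,0]
    - [[42,0,-1],0,0]
    - [[48,0,-1],0,0]

```text
clock: 9.48
position: [0.4569, -0.0839, 0.0516]
ee_rot: [0.704, -0.013, 0.71, 0.019]
contact_force: [-5.5, -0.4, 7.3]
width: -0.0002
```

```bash
python3 st.py '(-150,0,40)';python3 - <<'E'
from h import *
shot('scene','pics/s11.png',(220,100,440,300),3)
E
```

```text
t 9.48 pos [ 0.4569 -0.0839  0.0516] stn [-0.1533  0.0007  0.0516] turn 0.005 F [-5.5 -0.4  7.3] w -0.0002
(-150, 0, 40) [11.5 -0.8  3.4]
```

View pics/s11.png

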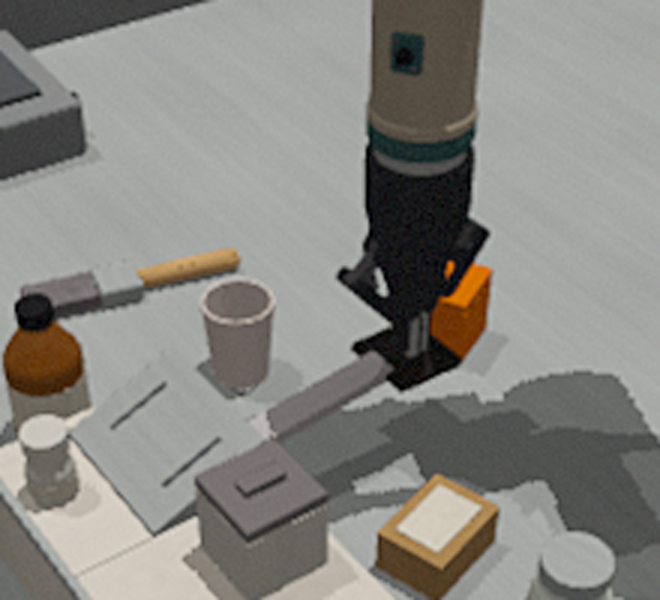

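Call:
move_arm:
  rows:
    - [[4,0,1],0,0]
    - [[8,0,2],0,0]
    - [[11,0,3],0,0]
    - [[13,0,3],0,0]
    - [[13,0,3],0,0]

```text
clock: 9.95
position: [0.4574, -0.0835, 0.0372]
ee_rot: [0.702, -0.013, 0.711, 0.019]
contact_force: [-4.0, -1.3, 3.9]
width: -0.0003
```

```bash
python3 st.py '(-150,0,40)'
```

```text
t 9.95 pos [ 0.4574 -0.0835  0.0372] stn [-0.1528  0.0011  0.0372] turn 0.0054 F [-4.  -1.3  3.9] w -0.0003
(-150, 0, 40) [-2.8 -1.1  2.7]
```

Call:
move_arm:
  rows:
    - [[2,0,0],0,0]
    - [[4,0,0],0,0]
    - [[4,0,0],0,0]

```text
clock: 10.2
position: [0.4575, -0.0835, 0.0334]
ee_rot: [0.703, -0.013, 0.711, 0.019]
contact_force: [-1.8, -0.1, 3.3]
width: -0.0004
```

```bash
python3 st.py '(-150,0,40)'
python3 - <<'E'
from h import *
shot('scene','pics/s12.png',(220,130,420,330),3)
E
```

```text
t 10.2 pos [ 0.4575 -0.0835  0.0334] stn [-0.1527  0.0011  0.0334] turn 0.0053 F [-1.8 -0.1  3.3] w -0.0004
(-150, 0, 40) [-6.6 -1.1  2.6]
```

View pics/s12.png

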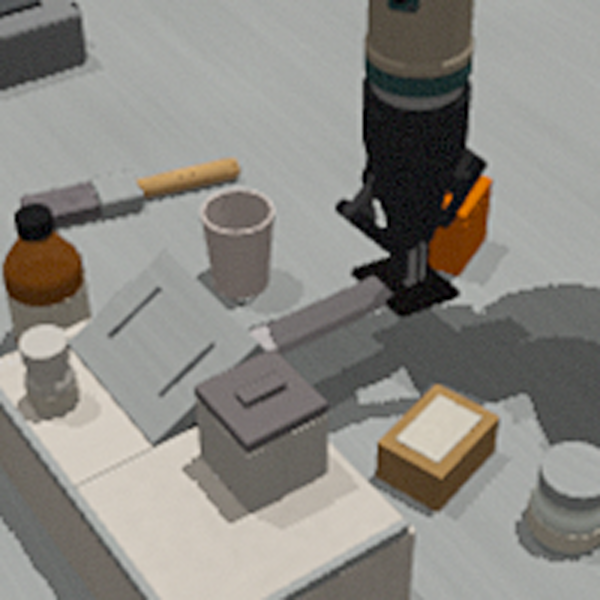

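Call:
move_arm:
  rows:
    - [[2,0,0],0,0]
    - [[4,0,0],0,0]
    - [[6,0,0],0,0]
    - [[6,0,0],0,0]

```text
clock: 10.58
position: [0.4577, -0.0835, 0.0275]
ee_rot: [0.703, -0.013, 0.711, 0.019]
contact_force: [-1.2, -0.5, 3.5]
width: -0.0
```

```bash
python3 st.py '(-150,0,40)'
```

```text
t 10.58 pos [ 0.4577 -0.0835  0.0275] stn [-0.1525  0.0011  0.0275] turn 0.0052 F [-1.2 -0.5  3.5] w -0.0
(-150, 0, 40) [-12.6  -1.    2.3]
```

Run:
```python
from h import *
from fit import tf,P
def padpts(th):
    # pad frame: middle rel pivot at angle, slope
    r=np.hypot(139,63); a=np.arctan2(63,139)-th; sl=0.3-th
    c=np.array([-r*np.cos(a),0,62+r*np.sin(a)])
    u=np.array([-np.cos(sl),0,np.sin(sl)])
    return [c+u*p*30+np.array([0,q*32,0]) for p,q in((1,1),(1,-1),(-1,-1),(-1,1))]
out=[]
s=manip.get_state()['position']
for n,b in(('scene',(270,150,420,300)),('top',(300,200,450,350))):
    im=viewer.get_image(n)[:,:,::-1].copy()[b[1]:b[3],b[0]:b[2]]
    im=cv2.resize(im,(400,400),interpolation=cv2.INTER_CUBIC); k=400/(b[2]-b[0])
    if n=='scene': out.append(im.copy())
    for th,col in((0.6,(0,255,0)),(0.5,(0,0,255))):
        pts=np.array([proj(n,tf(P,X))[0] for X in padpts(th)])
        cv2.polylines(im,[np.int32((pts-[b[0],b[1]]+.5)*k*8)],True,col,1,cv2.LINE_AA,3)
    fl=[]
    for X in((8,60),(8,-60)):
        h=.56; dx=105-X[0]; fl.append(proj(n,tf(P,(105-dx*np.cos(h),X[1],88+dx*np.sin(h))))[0])
    cv2.line(im,*[np.int32((p-[b[0],b[1]]+.5)*k) for p in fl],(255,0,255),1)
    p=proj(n,s)[0]; cv2.circle(im,np.int32((p-[b[0],b[1]]+.5)*k),3,(255,255,0),-1)
    out.append(im)
cv2.imwrite('pics/o13.png',np.hstack(out[:2]));cv2.imwrite('pics/o13t.png',out[2])
```

```text
(no output)
```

View pics/o13.png

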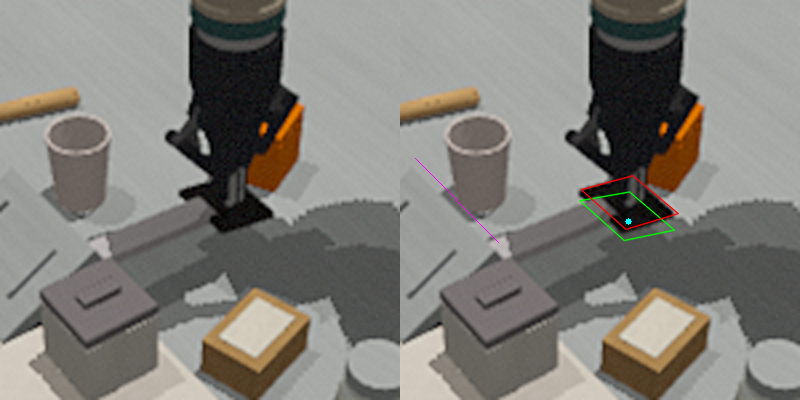

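Call:
move_arm:
  rows:
    - [[2,0,0],0,0]
    - [[4,0,1],0,0]
    - [[6,0,1],0,0]
    - [[8,0,2],0,0]
    - [[8,0,2],0,0]

```text
clock: 11.1
position: [0.4587, -0.0833, 0.0188]
ee_rot: [0.702, -0.013, 0.712, 0.019]
contact_force: [-3.1, -0.2, 1.8]
width: -0.0001
```

```bash
cat > pad.py <<'E'
from h import *
from fit import tf,P
import sys
def padpts(th):
    r=np.hypot(139,63); a=np.arctan2(63,139)-th; sl=0.3-th
    c=np.array([-r*np.cos(a),0,62+r*np.sin(a)])
    u=np.array([-np.cos(sl),0,np.sin(sl)])
    return [c+u*p*30+np.array([0,q*32,0]) for p,q in((1,1),(1,-1),(-1,-1),(-1,1))]
n,b='scene',(230,150,410,330)
im=viewer.get_image(n)[:,:,::-1].copy()[b[1]:b[3],b[0]:b[2]]
im=cv2.resize(im,(400,400),interpolation=cv2.INTER_CUBIC); k=400/(b[2]-b[0]); raw=im.copy()
D=lambda X:(proj(n,tf(P,X))[0]-[b[0],b[1]]+.5)*k
for th,col in((0.6,(0,255,0)),(0.5,(0,0,255))):
    cv2.polylines(im,[np.int32(np.array([D(X) for X in padpts(th)])*8)],True,col,1,cv2.LINE_AA,3)
for h,col in((.56,(0,255,0)),(.45,(0,0,255))):
    cv2.line(im,*[np.int32(D((105-97*np.cos(h),y,88+97*np.sin(h)))) for y in(60,-60)],col,1)
cv2.imwrite(sys.argv[1],np.hstack([raw,im]))
E
python3 st.py '(-150,0,40)'; python3 pad.py pics/o14.png
```

```text
t 11.1 pos [ 0.4587 -0.0833  0.0188] stn [-0.1514  0.0013  0.0188] turn 0.0056 F [-3.1 -0.2  1.8] w -0.0001
(-150, 0, 40) [-21.2  -1.1   1.1]
```

View pics/o14.png

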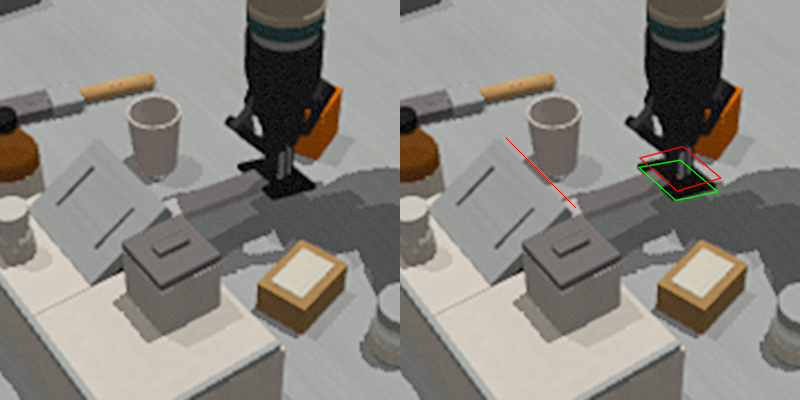

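Call:
move_arm:
  rows:
    - [[2,0,0],0,0]
    - [[4,0,1],0,0]
    - [[6,0,1],0,0]
    - [[6,0,1],0,0]

```text
clock: 11.48
position: [0.4601, -0.0831, 0.0125]
ee_rot: [0.702, -0.013, 0.711, 0.019]
contact_force: [-2.4, -1.8, 2.1]
width: -0.0001
```

```bash
python3 st.py '(-150,0,40)'; python3 pad.py pics/o15.png
```

```text
t 11.48 pos [ 0.4601 -0.0831  0.0125] stn [-0.1501  0.0014  0.0125] turn 0.0052 F [-2.4 -1.8  2.1] w -0.0001
(-150, 0, 40) [-27.5  -1.1  -0.3]
```

View pics/o15.png

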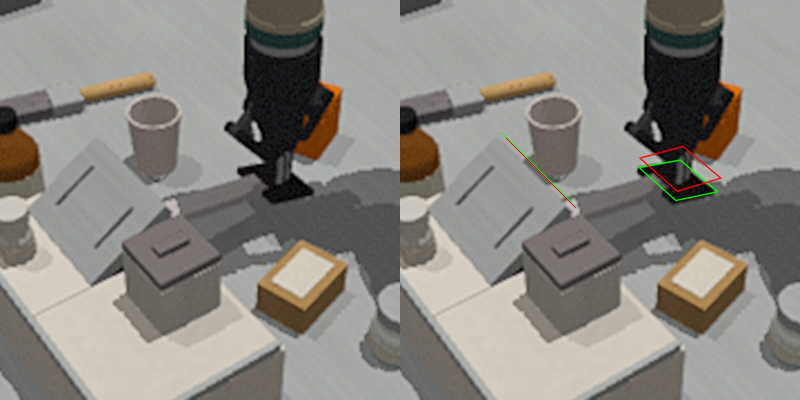

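Run:
```python
from h import *
p=proj('scene',[0.4623,-0.0829,0.1895])[0]; print('s9 px',(p-[220,100])*3)
p=proj('scene',[0.4604,-0.0843,0.1001])[0]; print('s10 px',(p-[220,100])*3)
s=manip.get_state(); p=proj('scene',s['position'])[0]; print(p)
o=[]
for n in('scene','top'):
    im=viewer.get_image(n)[:,:,::-1].copy(); c=proj(n,s['position']+[0,0,.03])[0].astype(int)
    im=im[c[1]-35:c[1]+35,c[0]-35:c[0]+35].astype(float)
    im=255*np.clip(im/150,0,1)**0.5
    o.append(cv2.resize(im.astype(np.uint8),(400,400),interpolation=cv2.INTER_NEAREST))
cv2.imwrite('pics/z16.png',np.hstack(o))
im=cv2.imread('pics/s9.png')[120:260,340:500].astype(float); im=255*np.clip(im/150,0,1)**0.5
cv2.imwrite('pics/z16b.png',cv2.resize(im.astype(np.uint8),None,fx=3,fy=3))
```

```text
s9 px [412.28453012 229.5473943 ]
s10 px [407.11089915 326.53705409]
[354.30322125 237.63013899]
```

View pics/z16.png

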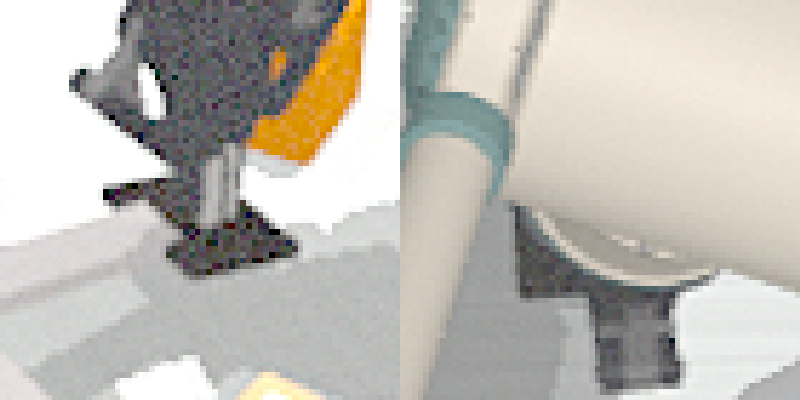

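View pics/z16b.png

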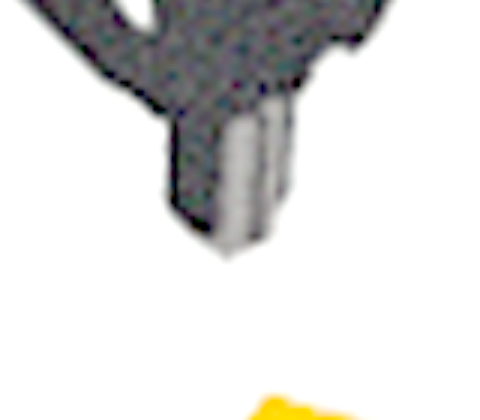

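Call:
move_arm:
  rows:
    - [[2,0,0],0,0]
    - [[3,0,0],0,0]
    - [[3,0,0],0,0]

```text
clock: 11.88
position: [0.4609, -0.0831, 0.0108]
ee_rot: [0.703, -0.013, 0.711, 0.019]
contact_force: [-3.9, 0.3, 11.9]
width: 0.0001
```

```bash
python3 st.py '(-150,0,40)'
```

```text
t 11.88 pos [ 0.4609 -0.0831  0.0108] stn [-0.1493  0.0014  0.0108] turn 0.0049 F [-3.9  0.3 11.9] w 0.0001
(-150, 0, 40) [-29.2  -1.1  -1. ]
```

Call:
move_arm:
  rows:
    - [[2,0,0],0,0]
    - [[2.5,0,0],0,0]
    - [[2.5,0,0],0,0]
    - [[2.5,0,0],0,0]

```text
clock: 12.22
position: [0.4611, -0.0831, 0.0104]
ee_rot: [0.703, -0.013, 0.71, 0.019]
contact_force: [-5.6, -0.1, 21.2]
width: 0.0001
```

```bash
python3 st.py '(-150,0,40)'; python3 pad.py pics/o17.png
python3 - <<'E'
from h import *
shot('scene','pics/s17.png'); shot('top','pics/t17.png')
E
python3 st.py
```

```text
t 12.22 pos [ 0.4611 -0.0831  0.0104] stn [-0.149   0.0014  0.0104] turn 0.0051 F [-5.6 -0.1 21.2] w 0.0001
(-150, 0, 40) [-29.6  -1.1  -1.2]
t 12.37 pos [ 0.4611 -0.0831  0.0104] stn [-0.149   0.0014  0.0104] turn 0.0051 F [-6.   0.2 21.9] w 0.0003
```

View pics/o17.png

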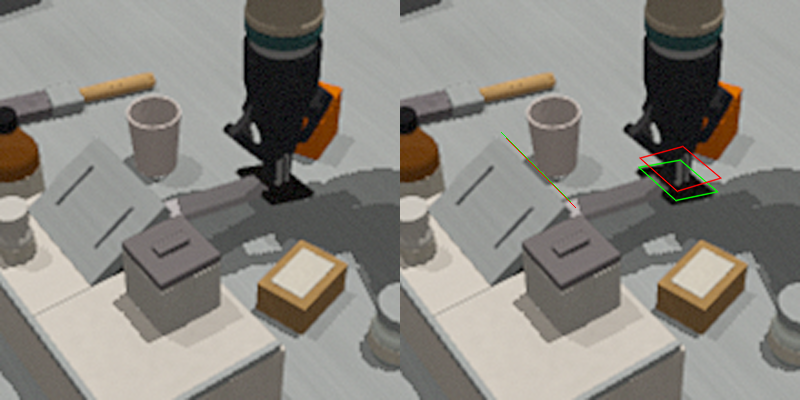

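View pics/s17.png

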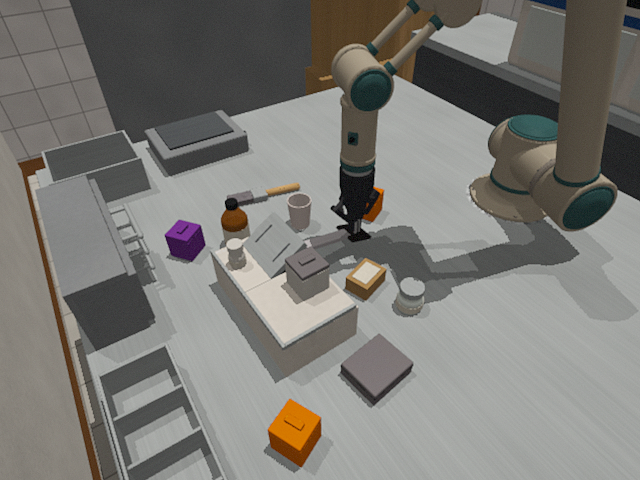

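View pics/t17.png

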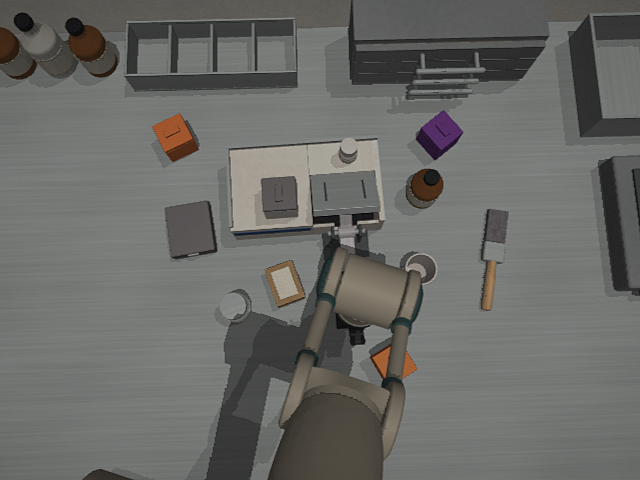

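```bash
python3 -c "
from rig import manip
print(manip.sign_off()); s=manip.get_state(); print(s['clock'],s['contact_force'])"
```

```text
the job is handed in; nothing more can be done
None
the job is handed in; nothing more can be done
```

The dish now stands on the deck left of the flap, and I handed in with the closed fingertips holding the lever down and the flap standing open. `sign_off` gave no verdict.

**Dish:** I pushed it left with two slightly open fingers, low on its right side, until its centre was about 115 mm left of the station's midline. Its right edge is then at about 85 mm, roughly 23 mm clear of the deck's right edge. It stayed upright throughout.

**Lever:** I pressed the middle of the pad down until it reached its stop. At 12.4 s the hold was steady at about 22 N down on the pad. The pictures fit a lever angle of about 0.6 rad and a flap angle of about 0.56 rad.

**Bystanders:** everything visible in the last pictures looked where it had been. The orange dish near the lever and part of the beaker were hidden by the arm in the top view. I compared these by eye and did not measure them.

**Disagreement:** the measured TCP height at the end was about 10 mm, although the fingertips were on the pad at about 35 mm. The closed fingers look about 20 mm shorter than the stated TCP, so I judged the stop by the jump in force and by the pictures.

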